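# Slide the well-plate carrier home and close its clip

## Task

With the fingertips, push the black well-plate carrier along its rails, from its raised end tab towards the clip, until you feel it drop into the locating notches and lie down flat on the rails. Then push the post of the retaining clip round to its stop, so that its nose lies over the edge of the seated carrier. Do not lift or tip the carrier at any time, leave the other things on the bench where they stand, and finish with the hand clear.

Things in the scene. Friction and masses are not known exactly. Their poses are not given: they have to be found in the camera images.
- track: Fixed loading track, level, other place and yaw each time: white base 12 mm thick, local x -120..70, y -195..205 mm. Origin at bench level, midway between two steel rails along local y: each x 26..56 mm either side, y -190..200, top 28 mm up; gap between them open down to the base. Side guides 4 mm thick, inner faces x = +-59.5, top 40 mm. The carrier is pushed towards local -y.
- home (a point): Fixed point on the track at local (0, -70, 28) mm, axes as the track's: the carrier's origin lies here once seated. Each rail has two notches, 14 mm long and 10 mm deep, that the carrier's feet (in two different lanes) fit at home only, with 2 mm play fore and aft. There the carrier drops 8 mm and goes no further; a hard shove could ride it over.
- carrier: Loose black board with a white 24-well plate fixed in it, about 0.35 kg; 116 (local x) x 160 (local y) x 12 mm, plate top 28 mm above the board's underside. Origin: centre of the board's underside, axes as the track's. Rides on four feet 8 mm high, origin 36 mm above the bench; seated, 28 mm. Starts 60 to 150 mm from home on the +y side. Slides at 1 to 5 N, 1.5 mm side play.
- push_face (a point): Point on the carrier's trailing (+y) end, mid-width, 10 mm above the board's underside. The plain upright face here, with the end tab (60 mm wide, 8 mm thick), reaches from the underside to 26 mm above it. Push it towards the track's -y.
- clip_pivot (a point): Fixed point on the vertical axis of the retaining clip, at local (-95, -70, 48.5) mm of the track, level with the top of the clip's bar. A disc of 11 mm radius here rises 3 mm above the bar.
- clip_post (a point): Centre of the top of the clip's upright black post, 12 mm diameter, top 80 mm above the bench. It rises 32 mm from the tail of a steel bar (12 mm wide; underside 42.5, top 48.5 mm above the bench), 44 mm from the pivot axis. The bar's nose reaches 48 mm from the axis, opposite the post.
- clip (a joint): Clip angle, rad, clockwise from above: 0 to 0.1 at the start (open), stop at 1.05 (closed). With a = 0.524 + value the post is at track-local (-95 - 44 sin a, -70 - 44 cos a) mm. Closed, the nose points to local +x, 11 mm over the carrier's edge, 2.5 mm above the seated board; it strikes the side of a carrier still riding on its feet. About 1 N at the post moves it; it stays where left.
- vial: Bystander: small glass jar, 26 mm diameter, 50 mm high, standing on the bench about 80 to 120 mm from the clip post. Origin at its underside.
- dish: Bystander: clear lidded dish, 64 mm diameter, 17 mm high, on the bench on the robot's side of the track. Origin at its underside.
- flask: Bystander: glass bottle, 60 mm diameter, 130 mm high, beyond the track. Origin at its underside.
- buffer: Bystander: white plastic bottle, 52 mm diameter, 100 mm high, beyond the track. Origin at its underside.
- tipbox: Bystander: grey pipette-tip box, 85 x 120 x 60 mm, beyond the track. Origin at its underside.
- beaker: Bystander: open glass beaker, 64 mm diameter, 80 mm high, at the right of the bench. Origin at its underside.
- spray: Bystander: white plastic bottle, 56 mm diameter, 150 mm high, at the far right. Origin at its underside.
Not all that is in view belongs to the job. Of the things like the carrier, leave any that is red; of the rest the larger one is meant.

How it is judged (in metres and radians):
On the way, in this order (a step that is already met when the one before it is completed fails the run):
1. the carrier has dropped into its notches at home, with the clip still open (z of carrier in the frame of home between -0.003 and 0.003 m and y of carrier in the frame of home between -0.005 and 0.005 m and x of carrier in the frame of home between -0.005 and 0.005 m and angle between carrier's own z axis and vertical below 0.03 rad and value of joint clip below 0.4 rad), for 0.2 s.
2. the clip is swung closed over the carrier (value of joint clip above 0.85 rad), for 0.2 s.
At the end, for the whole second after the job is handed in: The carrier lies seated in its notches (origin within 5 mm of home along and across the rails and 3 mm in height, tilt under 0.03 rad), at rest, and the clip is closed (joint above 0.85 of 1.05 rad) (z of carrier in the frame of home between -0.003 and 0.003 m and y of carrier in the frame of home between -0.005 and 0.005 m and x of carrier in the frame of home between -0.005 and 0.005 m and angle between carrier's own z axis and vertical below 0.03 rad and value of joint clip above 0.85 rad and linear speed of carrier below 0.02 m/s); the robot touches nothing.
It fails at once if the carrier is lifted more than 12 mm above its riding height (z of carrier in the frame of home above 0.02 m).
It fails at once if the carrier is tipped by more than 0.15 rad (angle between carrier's own z axis and vertical above 0.15 rad).
It fails at once if a bystander is moved more than 30 mm or tipped over (distance of any of vial, dish, flask, buffer, tipbox, beaker, spray from where it was at the start of the episode above 0.03 m or angle between any of vial, dish, flask, buffer, tipbox, beaker, spray's own z axis and vertical above 0.5 rad).
It also fails if it takes over 48 s, if anything falls off the work surface, if the arm or the gripper's body presses on something with over 40 N, if the wrist force passes 120 N, or if a joint passes its speed limit or range.

## Robot

A 6-joint arm with a two-finger parallel gripper is mounted at the origin on the work surface. World frame = base frame: x ahead of the robot, y to its left, z up, the work surface at z = 0. Lengths are in mm, angles in rad, forces in N, time in s.
With the tool pointing down it reaches from about 350 to 725 mm from the base axis. Payload 6 kg.
Tool frame: the origin (TCP) lies midway between the tips of the shut fingers; the grasp point (between the pads) lies 19 mm behind it (arm.tcp_to_grasp is the distance from the TCP to the grasp point, in mm); z points along the fingers, y is the line along which they close (so a half turn about z gives the same grasp; the last joint's range is limited). The gripper opens to 85 mm and grips with 20 to 120 N. Pads are 22 mm wide; open, the fingers measure 114 mm over their backs; the gripper's body (76 mm by 85 mm) begins 54 mm behind the grasp point. The pads swing forward as they close: fully open they stand 13 mm farther back than shut.
Start: joints at [-0.913, 0.04, 0.085, 0, -1.615, -0.334], TCP at [190.911, -568.794, 231.261] pointing down, gripper open.
Joint ranges: [-2.56, 2.56], [-1.29, 2.01], [-1.08, 1.49], [-3.29, 1.98], [-2.81, -0.18], [-2.99, 2.99]. Speed limits (rad/s): [2.57, 2.57, 3.01, 3.14, 3.14, 3.14].

## Interface

Orientations are given as [roll, pitch, yaw] about the fixed x, y, z axes, in that order (R = Rz(yaw) Ry(pitch) Rx(roll)).
In Python, from rig import arm gives the robot as it stands. The module is installed in compiled form; this text tells all that it offers.
- The arm moves only by the tool apply_moves, never from a script. Its argument "moves" is one flat list of numbers, 4 for each row, row after row: the shift along the world's x, y, z in mm, then the turn about the world's z in degrees. A call has 1 to 5 rows; each row shifts and turns the commanded pose from where the row before left it; what a row does not reach is not made up. A row lasts 1/10 s, in which the tool goes at most 50 mm and 8.59 degrees, less where a joint would pass 70% of its speed; a pose out of reach is approached as far as the arm can. A call is refused whole if a number of a shift passes 50 or a number of a turn 8.59, either way. A call with a gripper value outside its range is refused whole. "gripper" is the opening, from 0 (shut) to 1 (fully open), set as the call begins (left out, the last holds). The fingers move at their own pace and stop on an object; "newtons" is the grip in N (left out, the last holds). Time passes only in rows, so rows that do not move let the fingers close. It gives the time, the measured TCP pose, the force, the opening and the grip force at its end, in the units of the state.
- arm.observe(): the state, without advancing time (a new reading comes with each control period).
- arm.grab_frame(name): name is "scene" or "top" or "wrist"; returns a dict with "frame" (400x640x3 uint8, red, green, blue), "fx", "fy", "cx", "cy" (pixels), "k1" (the pictures are not rectified: a ray, as slopes to the right and down, at radius r is drawn at 1 + k1 r^2 times it, then the intrinsics apply), "R" (3x3) and "t" (3): a world point X has camera coordinates R X + t; the wrist camera has in their place "mount" (4x4, takes a point from camera to tool coordinates, whose origin is the TCP and whose axes are the flange's). Camera axes: x right, y down, z forward; pixel columns grow to the right and rows downward; lengths in mm; the calibration is good to about 2 mm. A picture is of the moment at which its call begins: read the wrist's pose just before it. There is no depth.
- arm.sign_off(): hands the job in; it is judged then, once.
Trained networks look in the newest picture that a camera, given by its name, has taken for a name from the list of things; names that differ only in an ending like _2 or _b are one class to them, and where a whole thing is asked for, a point or a joint stands for the part that bears it (a point fixed in the world has none). Each returns a list of dicts, best first, with "confidence" (0 to 1); they miss things now and then, are a little off and sometimes report something else, mostly with a low value. They report only what shows in the picture. A call takes as long as a camera call. They do not tell look-alikes from the thing itself.
- arm.silhouettes(camera, target): "pixels" (400x640 bool, what is visible of it) and "centre" ([column, row] in pixels, amid what is visible of it).
- arm.landmark_of(camera, target): "centre" ([column, row] in pixels: a listed point, or the origin of a listed thing).
The state is a dict: "clock": time; "joint_pos": joint angles; "joint_vel": joint speeds; "joint_efforts": joint torques, N m; "tcp_pos": TCP position; "orientation": TCP orientation; "wrist_force": force on the tool from outside, world axes, zero at the start; "torque": the same for the moment, N m; "width": finger opening in mm; "gripper_force": force on a finger pad.
Only numpy, scipy, OpenCV 4.12 (cv2) and the standard library are available. Lean on these libraries where they do the work, as an engineer would, in place of code of your own. Each camera call takes 0.05 s, during which the arm holds its last target. There are 200 camera calls.

## Working session

There is one attempt and no reset: what is moved stays moved. The work goes in short steps, Python scripts to look and compute and a tool call to move; the robot and the scene stay as the last step left them, time stands still between calls to the robot, and variables do not carry over. Pictures are saved under pics/ and viewed, at most 10 in all, crops included, and the job is handed in when it is done.

Besides the shell and the picture viewer there is one more tool, called after "Emit:" as a command line: name --argument value ..., lists and objects as JSON in quotes. apply_moves: Moves the arm, as the interface text tells. Its arguments: {"type":"object","properties":{"moves":{"type":"array","items":{"type":"number"}},"gripper":{"type":"number"},"newtons":{"type":"number"}},"required":["moves"]}

```bash
mkdir -p pics; cat > h.py <<'E'
from rig import arm
import numpy as np, cv2
def save(f,n): cv2.imwrite(n,cv2.cvtColor(f['frame'],cv2.COLOR_RGB2BGR))
def ray(f,px):
    u=np.array([(px[0]-f['cx'])/f['fx'],(px[1]-f['cy'])/f['fy']]);v=u.copy()
    for _ in range(20): v=u/(1+f['k1']*(v@v))
    d=f['R'].T@np.array([v[0],v[1],1]); return -f['R'].T@f['t'],d
def atz(f,px,z):
    o,d=ray(f,px); return o+d*(z-o[2])/d[2]
E
python3 - <<'E'
from h import *
print(arm.observe())
for c in('scene','top'):
    f=arm.grab_frame(c);save(f,f'pics/{c}.png');print(c,-f['R'].T@f['t'])
    for n,z in(('home',28),('push_face',46),('clip_pivot',48.5),('clip_post',80),('carrier',36),('track',0),('vial',0),('dish',0)):
        for r in arm.landmark_of(c,n)[:3]: print(n,round(r['confidence'],2),np.round(r['centre'],1),np.round(atz(f,r['centre'],z),1))
E
```

```text
{'clock': 0.0, 'joint_pos': array([-9.13297297e-01,  4.08318696e-02,  8.38376520e-02, -4.75907495e-04,
       -1.61549024e+00, -3.33691551e-01]), 'joint_vel': array([-0.00081847,  0.00082673, -0.00144343, -0.00058412, -0.00071387,
       -0.00145839]), 'joint_efforts': array([-1.01843275e-04, -3.68201852e+01,  3.47409689e+01,  6.93193495e+00,
       -5.29843281e-03,  1.16638624e-06]), 'tcp_pos': array([ 190.88778151, -568.49110823,  230.27986483]), 'orientation': array([ 3.13984191e+00, -1.03676939e-04, -2.81776422e+00]), 'wrist_force': array([-0.72550613, -0.28925601, -0.47862896]), 'torque': array([-0.04264011,  0.01048801, -0.00661288]), 'gripper_force': 0.0, 'width': 85.58853438834504}
scene [1315.12070635 -117.95618366  794.52425539]
home 0.6 [307.8 226.9] [569.6 -99.3  28. ]
push_face 0.75 [453.6 145.1] [308.5 334.2  46. ]
push_face 0.74 [474.4 212.9] [583.3 299.   46. ]
push_face 0.56 [397.4 235.5] [636.  101.2  46. ]
clip_pivot 0.57 [311.8 196.1] [483.8 -82.9  48.5]
clip_post 0.56 [301.3 179.7] [ 454.9 -106.    80. ]
carrier 0.81 [362.7 237.3] [624.1  23.9  36. ]
carrier 0.79 [461.1 200.8] [528.  286.4  36. ]
carrier 0.67 [427.3 153.4] [325.7 254.8  36. ]
track 0.91 [339.2 241.9] [600.1 -27.3   0. ]
vial 0.67 [267.1 191.3] [ 397.1 -199.4    0. ]
dish 0.97 [391.5 202.9] [478.9 124.    0. ]
top [ 468.27107486  -46.75652277 1095.86875156]
push_face 0.84 [184.3 298.6] [278.5 332.3  46. ]
push_face 0.82 [272.4 163.5] [634.4  96.   46. ]
push_face 0.48 [364.5 113.4] [ 767.8 -152.9   46. ]
clip_pivot 0.6 [341.3 217.3] [488.3 -85.7  48.5]
clip_post 0.45 [350.4 234.6] [ 443.2 -107.2   80. ]
carrier 0.82 [298.3 173.2] [608.6  27.7  36. ]
carrier 0.81 [213.7 292.9] [291.6 256.4  36. ]
carrier 0.67 [199.  217.6] [492.6 296.   36. ]
track 0.82 [320.4 179.7] [594.4 -31.1   0. ]
track 0.18 [349.3 232.5] [ 447. -109.    0.]
vial 0.64 [382.9 250.3] [ 396.7 -200.9    0. ]
dish 0.64 [260.9 223.2] [475.8 134.9   0. ]
```

```bash
python3 - <<'E'
import cv2
t=cv2.imread('pics/top.png');cv2.imwrite('pics/topc.png',cv2.resize(t[90:340,150:470],None,fx=2.4,fy=2.4,interpolation=cv2.INTER_CUBIC))
E
```

```text
(no output)
```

View pics/topc.png

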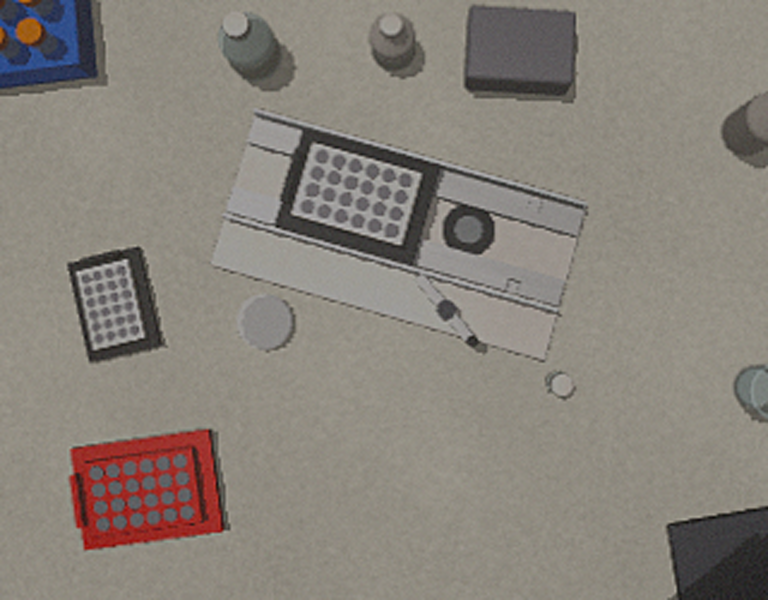

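View pics/scene.png

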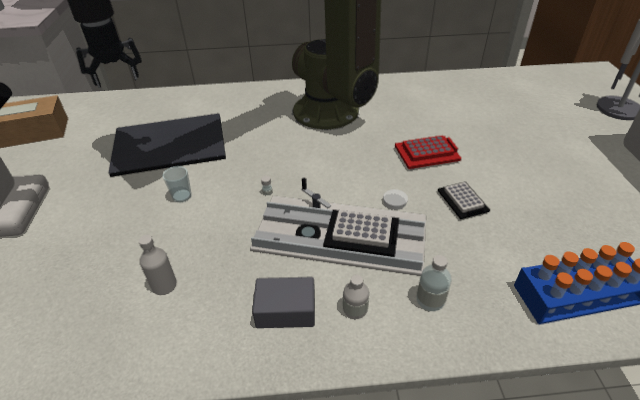

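The black carrier sits on the track at crop (360,195), raised tab at its left end (290,180). The clip post is at (473,341), pivot (447,310) and the vial (560,384). There is a dark disc in the gap at (468,228), so I'll zoom in on that and on the track corners.

```bash
python3 - <<'E'
import cv2,numpy as np
t=cv2.imread('pics/top.png');a=cv2.resize(t[130:245,232:400],None,fx=4.7,fy=4.7,interpolation=cv2.INTER_CUBIC)
cv2.imwrite('pics/z1.png',a)
s=cv2.imread('pics/scene.png');cv2.imwrite('pics/z2.png',cv2.resize(s[165:280,245:435],None,fx=4.2,fy=4.2,interpolation=cv2.INTER_CUBIC))
E
```

```text
(no output)
```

View pics/z1.png

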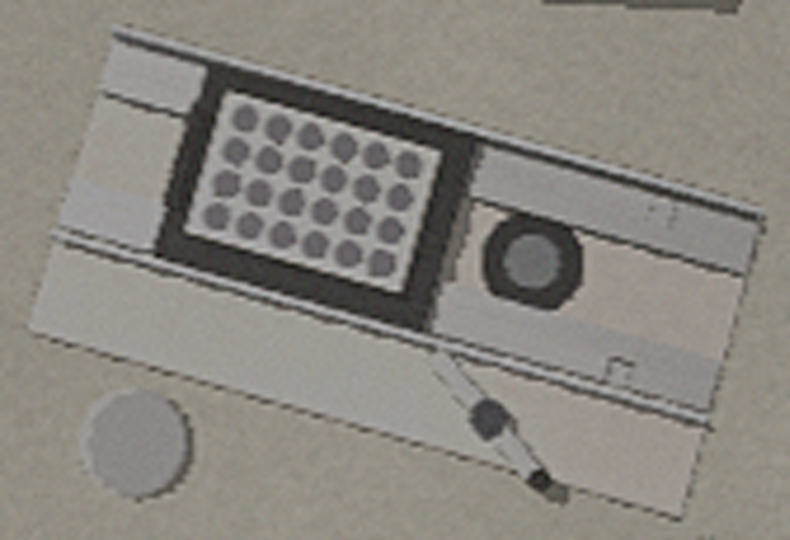

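View pics/z2.png

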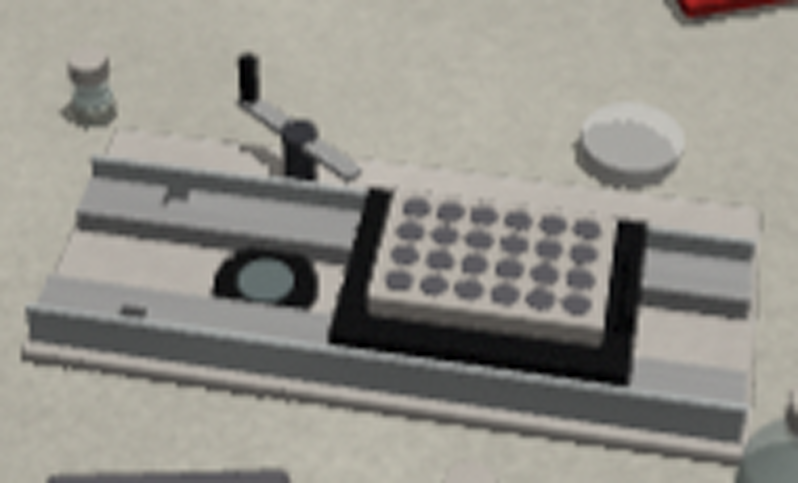

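```bash
cat > fit.py <<'E'
from h import *
from scipy.optimize import least_squares
P=lambda a:(np.array(a)+.5)/4.7-.5+[232,130]
Ps=lambda a:(np.array(a)+.5)/4.2-.5+[245,165]
def proj(f,X):
    c=f['R']@X+f['t'];u=c[:2]/c[2];u=u*(1+f['k1']*(u@u));return u*[f['fx'],f['fy']]+[f['cx'],f['cy']]
if __name__=='__main__':
    ft=arm.grab_frame('top');fs=arm.grab_frame('scene')
    obs=[(ft,P(p),X) for p,X in [((32,328),(-120,205,12)),((683,518),(-120,-195,12)),((103,95),(26,200,28)),((743,272),(26,-190,28)),((490,418),(-95,-70,51.5))]]
    obs+=[(fs,Ps(p),X) for p,X in [((300,132),(-95,-70,51.5)),((745,455),(70,205,12)),((23,358),(70,-195,6))]]
    T=lambda p,X:np.array([p[0]+X[0]*np.cos(p[2])-X[1]*np.sin(p[2]),p[1]+X[0]*np.sin(p[2])+X[1]*np.cos(p[2]),X[2]])
    fun=lambda p:np.concatenate([proj(f,T(p,X))-q for f,q,X in obs])
    for o in (obs[:5],obs):
        obs=o
        s=least_squares(fun,[597,-29,-.28],x_scale=[1,1,.01],loss='soft_l1');p=s.x;print(p);print(np.round(fun(p).reshape(-1,2),1))
    c,sn=np.cos(p[2]),np.sin(p[2])
    L=lambda w:np.array([(w[0]-p[0])*c+(w[1]-p[1])*sn,-(w[0]-p[0])*sn+(w[1]-p[1])*c,w[2]])
    for q in((208,65),(155,255),(482,140),(432,328)): print('carrier corner',L(atz(ft,P(q),48)))
    print('post',L(atz(ft,P((541,481)),80)),L(atz(fs,Ps((249,58)),80)),'vial',L([397,-200,0]))
    for a in(.524,.574,.624,1.574):print(a,-95-44*np.sin(a),-70-44*np.cos(a))
E
python3 fit.py
```

```text
[ 5.96608036e+02 -3.22545513e+01 -2.91341857e-01]
[[-1.4  0.5]
 [ 0.4  0.2]
 [-0.7 -1.2]
 [ 1.   0.3]
 [ 0.3 -0.1]]
[ 5.96543008e+02 -3.26193880e+01 -2.90811016e-01]
[[-1.3  0.5]
 [ 0.6  0.2]
 [-0.6 -1.1]
 [ 1.1  0.2]
 [ 0.5 -0.1]
 [-0.1 -0.7]
 [ 1.5  0.4]
 [-0.5 -0.2]]
carrier corner [ 53.63348607 140.17862588  48.        ]
carrier corner [-58.88027925 138.28175318  48.        ]
carrier corner [ 54.85420719 -21.66111969  48.        ]
carrier corner [-55.72883593 -23.73543963  48.        ]
post [-121.62294444 -104.48026431   80.        ] [-120.6934505  -105.64656939   80.        ] vial [-143.17160335 -217.56739944    0.        ]
0.524 -117.01528693187622 -108.09628776281437
0.574 -118.89179437056345 -106.94837157108162
0.624 -120.70858476593024 -105.70810369276111
1.574 -138.999774202709 -69.85903862010244
```

The disc lies flat on the base below the rails, so it doesn't obstruct. Track pose is about (596.5, -32.6) mm with yaw -0.291. The carrier is about 128 mm from home, with its trailing face at local y≈139. I'm moving to a point behind the tab.

Emit:
apply_moves --moves '[27,41,0,7.8,27,41,0,7.8,27,41,0,7.8,27,41,0,7.8,27,41,0,7.8]' --gripper 0

```text
clock: 1.5
tcp_pos: [326.5, -362.1, 231.5]
orientation: [-3.141, 0.0, -2.132]
wrist_force: [1.0, 0.0, 0.4]
width: 12.7
gripper_force: 0.0
```

Emit:
apply_moves --moves '[27,41,0,7.8,27,41,0,7.8,27,41,0,0,27,41,0,0,27,41,0,0]'

```text
clock: 2.0
tcp_pos: [461.7, -156.8, 231.8]
orientation: [-3.14, 0.0, -1.864]
wrist_force: [1.3, -0.6, 0.6]
width: 0.1
gripper_force: 0.0
```

Emit:
apply_moves --moves '[27,41,0,0,27,41,0,0,27,41,0,0,27,41,0,0,27,41,0,0]'

```text
clock: 2.5
tcp_pos: [596.8, 48.2, 231.5]
orientation: [-3.141, 0.0, -1.864]
wrist_force: [0.8, -0.8, 0.3]
width: 0.4
gripper_force: 0.0
```

Emit:
apply_moves --moves '[27,41,0,0,20,38,0,0,0,0,0,0]'

```text
clock: 2.8
tcp_pos: [643.8, 129.5, 228.0]
orientation: [3.138, -0.002, -1.861]
wrist_force: [0.0, -0.0, -1.8]
width: 0.4
gripper_force: 0.0
```

Emit:
apply_moves --moves '[0,0,-45,0,0,0,-45,0,0,0,-40,0,0,0,-20,0,0,0,0,0]'

```text
clock: 3.3
tcp_pos: [640.7, 124.2, 77.0]
orientation: [3.136, -0.004, -1.865]
wrist_force: [-1.0, -0.1, 0.0]
width: 0.1
gripper_force: 0.0
```

```bash
python3 - <<'E'
from h import *
print(arm.observe()['tcp_pos'])
f=arm.grab_frame('wrist');save(f,'pics/w1.png')
f=arm.grab_frame('scene');cv2.imwrite('pics/s2.png',cv2.resize(cv2.cvtColor(f['frame'],cv2.COLOR_RGB2BGR)[120:290,250:480],None,fx=3.4,fy=3.4,interpolation=cv2.INTER_CUBIC))
E
```

```text
[640.67710468 124.17553248  76.96422052]
```

View pics/s2.png

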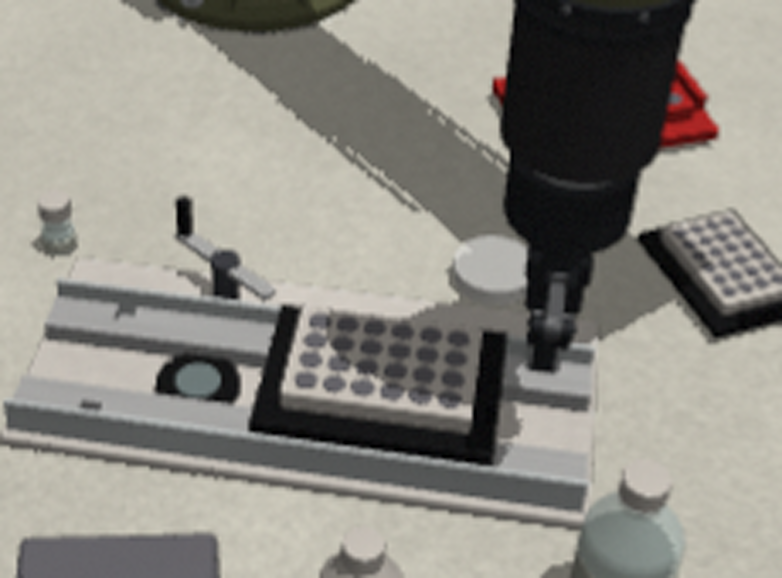

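The fingertips are behind the trailing face at (543,365), about 13 mm clear and on the mid line. I'm descending to push height.

Emit:
apply_moves --moves '[0,0,-18,0,0,0,-17,0,0,0,0,0,0,0,0,0]'

```text
clock: 3.8
tcp_pos: [643.9, 125.3, 48.5]
orientation: [-3.139, 0.001, -1.865]
wrist_force: [-0.6, -0.2, 1.5]
width: -0.1
gripper_force: 0.0
```

Emit:
apply_moves --moves '[0,0,-4,0,-1.5,-5,0,0,-1.5,-5,0,0,-1.5,-5,0,0,-1.5,-5,0,0]'

```text
clock: 4.3
tcp_pos: [637.2, 105.3, 42.8]
orientation: [-3.141, 0.002, -1.865]
wrist_force: [1.6, 3.1, 0.4]
width: 0.2
gripper_force: 1.5
```

Emit:
apply_moves --moves '[-1.5,-5,0,0,-1.5,-5,0,0,-1.5,-5,0,0,-1.5,-5,0,0,0,0,0,0]'

```text
clock: 4.8
tcp_pos: [630.8, 84.4, 42.6]
orientation: [-3.141, -0.0, -1.865]
wrist_force: [-0.4, 0.8, 1.8]
width: -0.1
gripper_force: 0.7
```

Emit:
apply_moves --moves '[-1.5,-5,0,0,-1.5,-5,0,0,-1.5,-5,0,0,-1.5,-5,0,0,-1.5,-5,0,0]'

```text
clock: 5.3
tcp_pos: [623.4, 59.9, 42.5]
orientation: [-3.141, 0.0, -1.865]
wrist_force: [1.6, 4.7, 2.4]
width: 0.3
gripper_force: 2.5
```

Emit:
apply_moves --moves '[-1.5,-5,0,0,-1.5,-5,0,0,-1.5,-5,0,0,-1.5,-5,0,0,-1.5,-5,0,0]'

```text
clock: 5.8
tcp_pos: [615.9, 34.9, 42.5]
orientation: [-3.141, 0.0, -1.865]
wrist_force: [1.9, 4.7, 4.4]
width: 0.1
gripper_force: 2.6
```

Emit:
apply_moves --moves '[-1.5,-5,0,0,-1.5,-5,0,0,-1.5,-5,0,0,-1.5,-5,0,0,-1.5,-5,0,0]'

```text
clock: 6.3
tcp_pos: [608.4, 9.9, 42.5]
orientation: [-3.141, 0.0, -1.865]
wrist_force: [1.6, 4.9, 4.2]
width: -0.1
gripper_force: 2.6
```

```bash
cat > chk.py <<'E'
from h import *
import sys
o=arm.observe();d=o['tcp_pos']-[596.5,-32.6,0];c,s=np.cos(-.291),np.sin(-.291)
print(o['clock'],o['wrist_force'],'tcp local',d[0]*c+d[1]*s,-d[0]*s+d[1]*c,d[2])
f=arm.grab_frame('top')
w=cv2.cvtColor(f['frame'],cv2.COLOR_RGB2BGR)
g=arm.grab_frame('scene');v=cv2.cvtColor(g['frame'],cv2.COLOR_RGB2BGR)
if len(sys.argv)>1:
    a=cv2.resize(w[140:240,240:400],(640,400)[:2],interpolation=cv2.INTER_CUBIC)[:290*1];b=cv2.resize(v[170:275,240:435],(640,345),interpolation=cv2.INTER_CUBIC)[:290]
    cv2.imwrite(sys.argv[1],np.vstack([a,b]))
for F,n in((f,'top'),(g,'scene')):
  for nm,z in(('carrier',28),('push_face',42),('clip_post',80)):
    for r in arm.landmark_of(n,nm)[:3]:
        p=atz(F,r['centre'],z)-[596.5,-32.6,0];print(n,nm,round(r['confidence'],2),np.round([p[0]*c+p[1]*s,-p[0]*s+p[1]*c]))
E
python3 chk.py
```

```text
6.3 [1.62785423 4.91099785 4.16998117] tcp local -0.8086358819954711 44.13106392771527 42.48896536475376
top carrier 0.66 [-10. -40.]
top push_face 0.56 [-7. 35.]
top push_face 0.47 [-413.  266.]
top clip_post 0.46 [-121. -105.]
scene carrier 0.89 [-362.  199.]
scene carrier 0.79 [  0. -50.]
scene carrier 0.7 [-162.  285.]
scene push_face 0.91 [-6. 28.]
scene push_face 0.82 [-113.  316.]
scene push_face 0.68 [-395.  264.]
scene clip_post 0.59 [-119. -101.]
```

Emit:
apply_moves --moves '[-0.9,-3,0,0,-0.9,-3,0,0,-0.9,-3,0,0,-0.9,-3,0,0,-0.6,-2,0,0]'

```text
clock: 7.2
tcp_pos: [604.1, -4.1, 42.2]
orientation: [3.141, 0.0, -1.865]
wrist_force: [0.3, 2.1, -2.0]
width: 0.0
gripper_force: 0.9
```

Emit:
apply_moves --moves '[-0.3,-1,0,0,-0.3,-1,0,0,-0.3,-1,0,0,-0.3,-1,0,0]'

```text
clock: 7.6
tcp_pos: [603.0, -7.8, 42.3]
orientation: [3.142, 0.0, -1.865]
wrist_force: [0.5, 2.9, -1.0]
width: 0.1
gripper_force: 0.9
```

Emit:
apply_moves --moves '[-0.3,-1,0,0,-0.3,-1,0,0]'

```text
clock: 7.8
tcp_pos: [602.5, -10.1, 42.5]
orientation: [-3.141, -0.0, -1.865]
wrist_force: [0.3, 1.9, 0.3]
width: 0.0
gripper_force: 1.1
```

Emit:
apply_moves --moves '[-0.3,-1,0,0,-0.3,-1,0,0]'

```text
clock: 8.0
tcp_pos: [602.0, -11.7, 42.5]
orientation: [-3.141, 0.0, -1.865]
wrist_force: [0.3, 2.7, -0.7]
width: 0.3
gripper_force: 1.3
```

Emit:
apply_moves --moves '[-0.3,-1,0,0,-0.3,-1,0,0]'

```text
clock: 8.2
tcp_pos: [601.6, -13.2, 42.5]
orientation: [-3.141, 0.001, -1.865]
wrist_force: [0.8, 6.3, 0.3]
width: -0.2
gripper_force: 3.7
```

```bash
python3 chk.py pics/c2.png
```

```text
8.2 [0.84923365 6.26589284 0.29942253] tcp local -0.718586967433998 20.086718351114996 42.495143876463786
top carrier 0.9 [ -6. -70.]
top push_face 0.89 [-415.  259.]
top push_face 0.69 [-11.  11.]
scene carrier 0.98 [  8. -67.]
scene carrier 0.97 [-166.  282.]
scene carrier 0.83 [-349.  197.]
scene push_face 0.9 [-382.  268.]
scene push_face 0.81 [-0.  7.]
scene push_face 0.71 [-111.  316.]
scene clip_post 0.8 [-128. -109.]
```

View pics/c2.png

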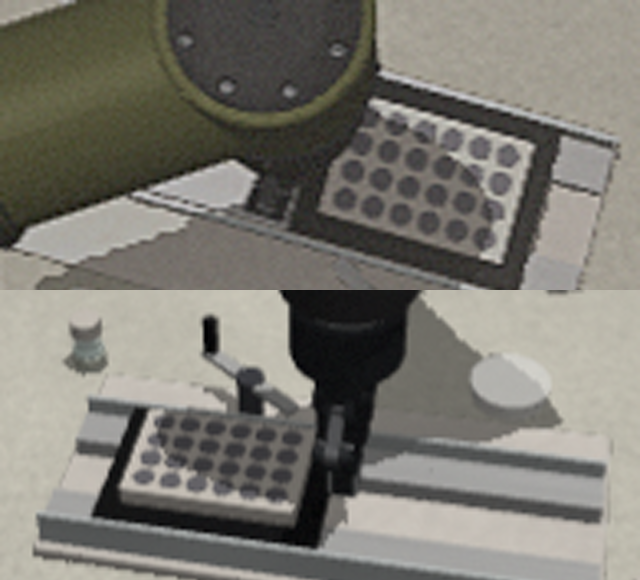

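The carrier is at local y≈-70 and its board is down at guide level. The push force is rising, which suggests it is against the notch end. I'll do one small probe to confirm.

Emit:
apply_moves --moves '[-0.3,-1,0,0,0,0,0,0]'

```text
clock: 8.8
tcp_pos: [601.6, -13.2, 42.5]
orientation: [-3.141, 0.003, -1.864]
wrist_force: [1.7, 8.7, 0.2]
width: 0.0
gripper_force: 4.2
```

Emit:
apply_moves --moves '[3,10,0,0,6,20,0,0,0,0,40,0,0,0,50,0,-40,10,20,0]'

```text
clock: 9.3
tcp_pos: [573.3, 25.4, 156.4]
orientation: [-3.137, -0.001, -1.866]
wrist_force: [0.8, 1.0, 2.5]
width: 0.0
gripper_force: 0.0
```

Emit:
apply_moves --moves '[-50,0,0,0,-50,0,0,0,-40,-20,0,0,0,0,0,0]'

```text
clock: 9.7
tcp_pos: [427.5, 4.6, 154.1]
orientation: [-3.138, 0.003, -1.864]
wrist_force: [0.9, 0.2, 0.1]
width: 0.0
gripper_force: 0.0
```

```bash
python3 chk.py pics/c3.png
```

```text
9.7 [0.93252576 0.19519457 0.06315039] tcp local -172.61606448950255 -12.852121091925483 154.07141150118827
top carrier 0.87 [-199.  291.]
top carrier 0.78 [ -8. -81.]
top carrier 0.24 [-117. -110.]
top push_face 0.79 [-7.  8.]
top push_face 0.63 [-139.  319.]
top clip_post 0.59 [-119. -115.]
scene carrier 0.76 [-342.  197.]
scene carrier 0.73 [ 10. -67.]
scene carrier 0.73 [-167.  287.]
scene push_face 0.87 [-379.  257.]
scene push_face 0.85 [3. 6.]
scene push_face 0.56 [-114.  317.]
scene clip_post 0.64 [-121. -109.]
```

View pics/c3.png

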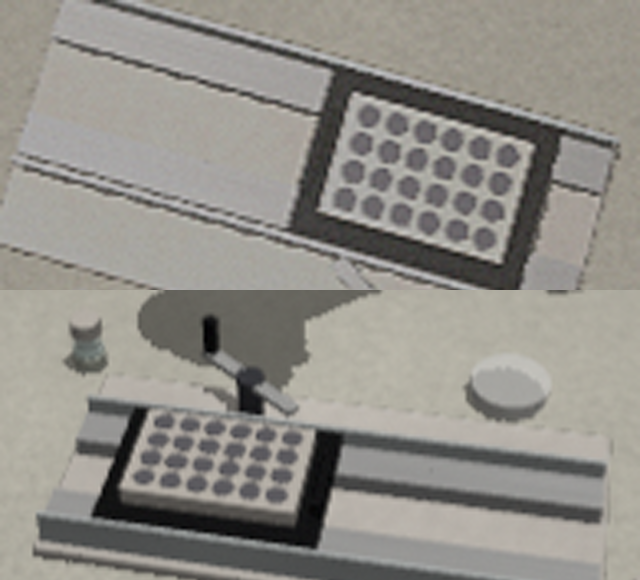

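```bash
python3 - <<'E'
from fit import *
c,s=np.cos(-.291),np.sin(-.291)
W=lambda X:np.array([596.5+X[0]*c-X[1]*s,-32.6+X[0]*s+X[1]*c,X[2]])
ft=arm.grab_frame('top');fs=arm.grab_frame('scene')
for X,n in (((58,10),'trail far'),((58,-150),'lead far'),((-58,10),'trail near'),((-58,-150),'lead near')):
  for z in(40,48):
    q=proj(fs,W((*X,z)));t=proj(ft,W((*X,z)))
    print(n,z,'scene',np.round((q-[240,170])*640/195+[0,290]),'top',np.round((t-[240,140])*4))
for X in((59.5,10,40),(59.5,-150,40),(63.5,205,40)): print('guide',X,np.round((proj(fs,W(X))-[240,170])*640/195+[0,290]))
E
```

```text
trail far 40 scene [317. 547.] top [332.  62.]
trail far 48 scene [318. 539.] top [332.  60.]
lead far 40 scene [ 92. 515.] top [561. 127.]
lead far 48 scene [ 91. 507.] top [563. 126.]
trail near 40 scene [345. 431.] top [285. 228.]
trail near 48 scene [345. 423.] top [284. 227.]
lead near 40 scene [136. 404.] top [515. 294.]
lead near 48 scene [135. 396.] top [517. 293.]
guide (59.5, 10, 40) [317. 549.]
guide (59.5, -150, 40) [ 91. 517.]
guide (63.5, 205, 40) [608. 595.]
```

The corners match a board top at z=40 in both views, so the carrier is seated. Next I'm moving to the clip post, on its -y side.

Emit:
apply_moves --moves '[2,-45,0,0,2,-45,0,0,0,-44,0,0,0,0,0,0]'

```text
clock: 10.6
tcp_pos: [433.3, -132.9, 151.8]
orientation: [3.14, -0.002, -1.871]
wrist_force: [-0.4, 0.7, -0.3]
width: 0.1
gripper_force: 0.0
```

Emit:
apply_moves --moves '[0,0,-40,0,0,0,-40,0,0,0,-14,0,0,0,0,0,0,0,0,0]'

```text
clock: 11.1
tcp_pos: [434.9, -128.9, 60.1]
orientation: [-3.14, -0.001, -1.864]
wrist_force: [0.3, -0.7, 0.9]
width: -0.0
gripper_force: 0.0
```

```bash
python3 chk.py pics/c4.png|head -1
```

```text
11.1 [ 0.27957936 -0.74024301  0.87353492] tcp local -127.14168482496181 -138.57081169636837 60.07184796636171
```

View pics/c4.png

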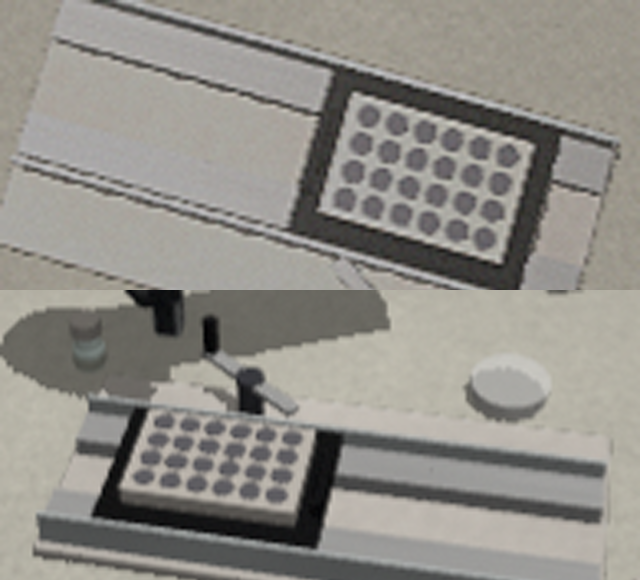

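The fingertips are on the post's -y side, at the lower panel's (170,325), beside the post at (210,335). I'm pushing along local +y.

Emit:
apply_moves --moves '[1,5,0,0,1,5,0,0,1,5,0,0,1,5,0,0,1,5,0,0]'

```text
clock: 12.0
tcp_pos: [434.5, -107.1, 58.2]
orientation: [3.133, -0.011, -1.866]
wrist_force: [-23.6, -18.8, 12.5]
width: -0.1
gripper_force: 12.2
```

Emit:
apply_moves --moves '[1,5,0,0,1,5,0,0,1,5,0,0,1,5,0,0,0,0,0,0]'

```text
clock: 12.5
tcp_pos: [443.3, -83.0, 58.3]
orientation: [-3.141, 0.0, -1.864]
wrist_force: [0.4, 0.4, -0.1]
width: 0.1
gripper_force: 0.0
```

Emit:
apply_moves --moves '[0.5,2,0,0,0.5,2,0,0]'

```text
clock: 12.7
tcp_pos: [444.2, -79.5, 58.4]
orientation: [-3.141, 0.0, -1.865]
wrist_force: [-0.8, -0.9, -0.4]
width: -0.3
gripper_force: 0.4
```

```bash
python3 chk.py pics/c5.png; python3 - <<'E'
import cv2
from h import *
f=arm.grab_frame('scene');a=cv2.cvtColor(f['frame'],cv2.COLOR_RGB2BGR)[165:265,245:375]
cv2.imwrite('pics/c6.png',cv2.resize(a,None,fx=6,fy=6,interpolation=cv2.INTER_CUBIC)[:600])
E
```

```text
12.7 [-0.76388968 -0.86542254 -0.37719091] tcp local -132.47087905547323 -88.670076849916 58.41609218137561
top carrier 0.83 [-380.  196.]
top carrier 0.7 [ -2. -73.]
top carrier 0.57 [-201.  283.]
top push_face 0.85 [-409.  257.]
top push_face 0.81 [ 7. 10.]
top push_face 0.57 [-140.  312.]
scene carrier 0.78 [ 15. -67.]
scene carrier 0.63 [-149.  285.]
scene carrier 0.55 [-350.  197.]
scene push_face 0.94 [-105.  318.]
scene push_face 0.68 [-382.  272.]
scene push_face 0.6 [3. 8.]
```

View pics/c6.png

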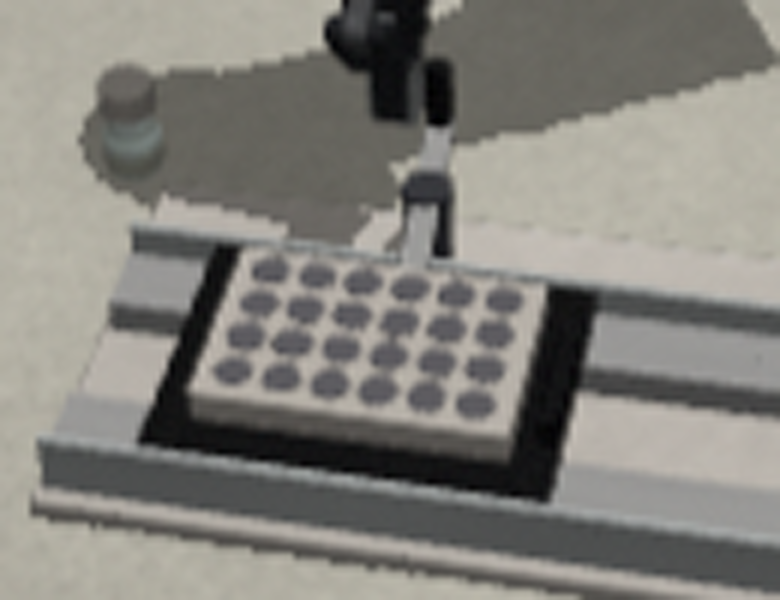

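```bash
python3 - <<'E'
from h import *
c,s=np.cos(-.291),np.sin(-.291);f=arm.grab_frame('scene')
for q,z in(((437,66),80),((427,178),51.5)):
    p=atz(f,np.array(q)/6+[245,165],z)-[596.5,-32.6,0];l=np.array([p[0]*c+p[1]*s,-p[0]*s+p[1]*c]);print(l,np.arctan2(-95-l[0],-70-l[1])-.524)
print(arm.observe()['wrist_force'])
E
```

```text
[-136.22308209  -73.31132883] 0.9666413733497494
[-97.5277247  -70.08439391] 1.013421421244146
[-0.66418793  0.10226216 -0.63452813]
```

Emit:
apply_moves --moves '[0.3,1,0,0,0.3,1,0,0]'

```text
clock: 13.4
tcp_pos: [444.4, -77.9, 58.2]
orientation: [3.141, -0.0, -1.865]
wrist_force: [-0.2, -0.9, 0.0]
width: -0.3
gripper_force: 0.4
```

Emit:
apply_moves --moves '[0.3,1,0,0,0.3,1,0,0]'

```text
clock: 13.6
tcp_pos: [445.1, -75.8, 58.3]
orientation: [3.141, -0.0, -1.865]
wrist_force: [1.1, -1.1, -0.3]
width: -0.1
gripper_force: 0.4
```

Emit:
apply_moves --moves '[0.3,1,0,0,0.3,1,0,0]'

```text
clock: 13.8
tcp_pos: [445.2, -74.8, 58.2]
orientation: [3.141, -0.003, -1.865]
wrist_force: [-1.5, -9.1, -0.3]
width: -0.0
gripper_force: 3.9
```

Emit:
apply_moves --moves '[0.3,1,0,0,0,0,0,0]'

```text
clock: 14.0
tcp_pos: [445.2, -74.8, 58.3]
orientation: [3.14, -0.005, -1.865]
wrist_force: [-1.4, -10.1, -0.2]
width: 0.0
gripper_force: 4.4
```

The clip is at its stop: the force jumped to 10 N and motion ceased. I'm retreating along -y and then up.

Emit:
apply_moves --moves '[-3,-10,0,0,-6,-20,0,0,0,0,40,0,0,0,50,0,0,0,30,0]'

```text
clock: 14.5
tcp_pos: [437.9, -103.2, 182.3]
orientation: [-3.137, 0.002, -1.865]
wrist_force: [0.5, 0.2, 0.9]
width: -0.3
gripper_force: 0.0
```

Emit:
apply_moves --moves '[-20,-40,0,0,-20,-40,0,0,0,0,0,0,0,0,0,0]'

```text
clock: 14.9
tcp_pos: [396.8, -183.4, 178.4]
orientation: [-3.141, 0.001, -1.867]
wrist_force: [-0.7, -0.6, -0.2]
width: 0.2
gripper_force: 0.0
```

```bash
python3 chk.py pics/c7.png
```

```text
14.9 [-0.66872467 -0.60969363 -0.16049377] tcp local -148.0578579394855 -201.76650977650513 178.38235838859453
top carrier 0.94 [-194.  283.]
top carrier 0.6 [ -3. -73.]
top push_face 0.95 [-140.  322.]
top push_face 0.73 [-10.   9.]
top push_face 0.55 [-411.  250.]
top clip_post 0.68 [-143.  -65.]
top clip_post 0.4 [-12. -71.]
scene carrier 0.81 [-351.  200.]
scene carrier 0.65 [-164.  289.]
scene carrier 0.62 [  4. -70.]
scene push_face 0.98 [-116.  317.]
scene push_face 0.71 [-385.  267.]
scene push_face 0.63 [-3.  8.]
scene clip_post 0.61 [-140.  -68.]
scene clip_post 0.32 [190. 215.]
```

View pics/c7.png

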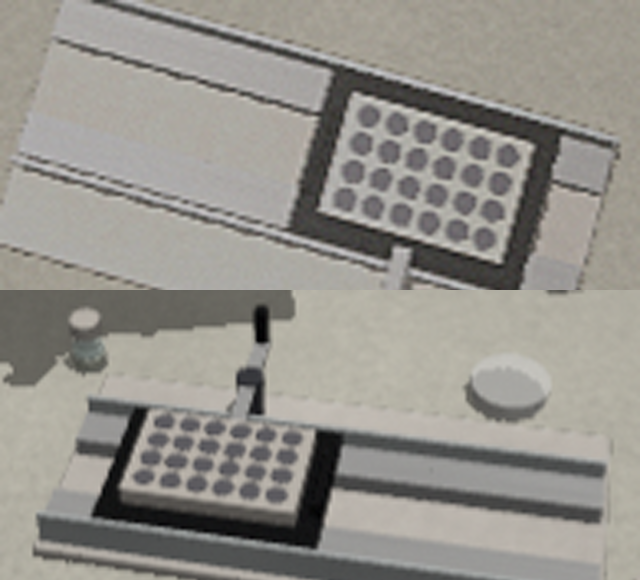

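The nose lies over the board edge at the upper panel's (400,262). The post is at local (-140,-68), which is the closed position. The carrier hasn't moved, the vial and dish are in place, and the hand is clear.

```bash
python3 -c "
from rig import arm
print(arm.sign_off())"
```

```text
the job is handed in; nothing more can be done
None
```

The job is handed in: camera checks showed the carrier seated flat at home, the clip closed against its stop with its nose over the edge, and the hand clear; the clip push spiked to about 30 N partway, and the hand-in returned no verdict.

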